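# Refit the sprung roller of the gourd-turning cradle

## Robot

A 7-joint arm with a two-finger parallel gripper is mounted at the origin on the work surface. World frame = base frame: x ahead of the robot, y to its left, z up, the work surface at z = 0. Lengths are in mm, angles in rad, forces in N, time in s.
With the tool pointing down it reaches from about 425 to 950 mm from the base axis. Payload 4.7 kg.
Tool frame: the origin (TCP) lies midway between the tips of the shut fingers; the grasp point (between the pads) lies behind it (arm.hold_point_z is the z of the grasp point in the tool frame, in mm); z points along the fingers, y is the line along which they close (so a half turn about z gives the same grasp; the last joint's range is limited). The gripper opens to 87 mm and grips with 3 to 60 N. Pads are 19 mm wide; open, the fingers measure 117 mm over their backs; the gripper's body (75 mm by 190 mm) begins 51 mm behind the grasp point.
Start: joints at [1.321, 0.469, -0.049, 1.532, 0.024, 1.141, -0.082], TCP at [147.879, -658.621, 222.573] pointing down, gripper open.
Joint ranges: [-2.59, 2.59], [-0.33, 1.99], [-1.39, 1.29], [0.1, 2.45], [-1.04, 4.18], [0.21, 1.99], [-2.66, 2.66]. Speed limits (rad/s): [2.57, 2.57, 3.14, 3.14, 3.14, 3.14, 3.14].

## Interface

Orientations are given as a rotation vector (axis times angle).
In Python, from workcell import arm gives the robot as it stands.
- The arm moves only by the tool play_rows, never from a script. Its argument "plan" is a list of rows, each a list of 6 numbers: the shift along the tool's x, y, z in cm, then the turn, a rotation vector about the tool's x, y, z in degrees. In form: [[x, y, z, wx, wy, wz], ...]. A call has 1 to 20 rows; each row shifts and turns the commanded pose from where the row before left it, along the tool's axes as they then stand; what a row does not reach is not made up. A row lasts 1/8 s, in which the tool goes at most 62.5 mm and 10.7 degrees, less where a joint would pass 70% of its speed; a pose out of reach is approached as far as the arm can. A call with a gripper value outside its range is refused whole. "jaw" is the opening, from 0 (shut) to 1 (fully open), set as the call begins (left out, the last holds). The fingers move at their own pace and stop on an object; the grip force is fixed at half the most. Time passes only in rows, so rows that do not move let the fingers close. It gives the time, the measured TCP pose, the force, the opening and the grip force at its end, in the units of the state.
- arm.sense(): the state, without advancing time (a new reading comes with each control period).
- arm.grab_frame(name): name is "scene" or "top" or "wrist"; returns a dict with "image" (384x512x3 uint8, red, green, blue), "range_z" (384x512 float32, mm along the optical axis (not along the pixel's ray), 0 where there is no reading), "fx", "fy", "cx", "cy" (pixels), "position" and "rotation" of the camera in the world. Camera axes: x right, y down, z forward; pixel columns grow to the right and rows downward; lengths in mm; the calibration is good to about 2 mm. A picture is of the moment at which its call begins.
- arm.job_done(): hands the job in; it is judged then, once.
The state is a dict: "time": time; "joint_positions": joint angles; "joint_velocities": joint speeds; "joint_torque": joint torques, N m; "eef_pos": TCP position; "orientation": TCP orientation; "wrist_force": force on the tool from outside, world axes, zero at the start; "torque": the same for the moment, N m; "finger_gap": finger opening in mm; "grasp_force": force on a finger pad.
Only numpy, scipy, OpenCV 4.12 (cv2) and the standard library are available. Lean on these libraries where they do the work, as an engineer would, in place of code of your own. Each camera call takes 0.05 s, during which the arm holds its last target. There are 200 camera calls.

## Task

Put the loose rubber roller back into the empty place of the sloping gourd-turning cradle, its brass sprung pin in the bearing cup at the upper end and its short steel pin in the cup at the lower end. Push the sprung pin in far enough for the roller to fit between the two end blocks, let the spring seat both pins fully in their cups, and let go of it. Do not disturb the gourd, bowl, brush and jar.

Things in the scene. Friction and masses are not known exactly. Their poses are not given: they have to be found in the camera images.
- cradle: gourd-turning cradle, bolted down: green base and two end plates (170 x 204 mm) sloping 30 deg on a bar stand, top 155 mm above the table. Two roller places 94 mm apart: local x = -47 mm holds a black 34 mm roller, x = +47 mm is empty. Roller axes run along local y, rising 30 deg to the upper end (+y), 94.5 mm above the table at mid-length. Origin: on the table under its middle.
- seat_upper (a point): centre of the floor of the empty place's upper cup: a blind round hole, 14 mm in diameter, 7 mm deep, 1.5 mm chamfer, in a white nylon bearing block 36 mm wide. The block's inner face is square to the roller axis, 7 mm from here towards seat_lower; its top and the end plate's reach 15 mm past the axis, square to the slope
- seat_lower (a point): centre of the floor of the lower cup, the same block and cup facing seat_upper. Cup floors are 174 mm apart, block faces 160 mm; the line between the two seats is the roller axis. The base plate lies 44 mm under the axis. A cork-padded stop beside this block, between the roller places, reaches 35 mm above the axis
- roller: the loose roller, about 0.3 kg: black rubber-sleeved tube, 34 mm in diameter, 146 mm long. Origin: middle of the sleeve, on its axis. Local y runs along the axis to the sprung end (orange cap, brass pin). It starts level in the V rest. The steel pin at the other end (grey cap) is fixed and stands out 9 mm.
- solid_tip (a point): centre of the tip of the fixed steel pin (10 mm in diameter, tip tapered over the last 2 mm to 6 mm), 82 mm from the roller's middle
- sprung_tip (a point): centre of the tip of the brass sprung pin (10 mm in diameter, same taper), 96 mm from the roller's middle when free. It moves with the pin, which slides along the axis into the roller
- spring_pin (a joint): how far the sprung pin is pushed into the roller, 0 (free, standing out 23 mm from the sleeve's end) to 0.017 m (stop). The spring takes about 3 N to start and 0.5 N per mm more. With the roller seated it reads about 0.004; the roller passes between the blocks with the pin pushed in 12 mm or more in the upper cup.
- rest: fixed wooden V rest that holds the roller: base 60 x 130 x 12 mm, two V blocks 104 mm apart along its local y, the roller's axis 38 mm above the table and along local y, nothing under the roller's middle 80 mm but the base. Origin: centre of its underside
- gourd: bystander: dried bottle gourd about 100 mm wide and 170 mm tall, loose; origin at the centre of its underside
- bowl: bystander: small wooden bowl, 84 mm across, 36 mm high, loose; origin at the centre of its underside
- brush: bystander: dusting brush about 170 mm long lying on the table, loose
- jar: bystander: amber jar with white cap, 56 mm across, 65 mm high, loose; origin at the centre of its underside
Not all that is in view belongs to the job. What is meant by the roller is not blue or brown, and is the smaller of those in its own colour.

How it is judged (in metres and radians):
At the end, for the whole second after the job is handed in: The roller lies at rest in the cradle, the tip of its sprung pin within 4 mm of the floor centre of the upper cup and the tip of its solid pin within 4 mm of the floor centre of the lower cup, the spring still pushed in by more than 1.5 mm (distance between sprung_tip and seat_upper below 0.004 m and distance between solid_tip and seat_lower below 0.004 m and value of joint spring_pin above 0.0015 m and linear speed of roller below 0.02 m/s); the robot touches nothing.
It fails at once if the gourd is moved more than 30 mm or tipped over (distance of gourd from where it was at the start of the episode above 0.03 m or angle between gourd's own z axis and vertical above 0.5 rad).
It fails at once if the bowl is moved more than 30 mm (distance of bowl from where it was at the start of the episode above 0.03 m).
It fails at once if the brush is moved more than 30 mm (distance of brush from where it was at the start of the episode above 0.03 m).
It fails at once if the jar is moved more than 30 mm or tipped over (distance of jar from where it was at the start of the episode above 0.03 m or angle between jar's own z axis and vertical above 0.5 rad).
It also fails if it takes over 53 s, if anything falls off the work surface, if the arm or the gripper's body presses on something with over 40 N, if the wrist force passes 120 N, or if a joint passes its speed limit or range.

## Working session

There is one attempt and no reset: what is moved stays moved. The work goes in short steps, Python scripts to look and compute and a tool call to move; the robot and the scene stay as the last step left them, time stands still between calls to the robot, and variables do not carry over. Pictures are saved under pics/ and viewed, at most 12 in all, crops included, and the job is handed in when it is done.

Besides the shell and the picture viewer there is one more tool, called after "Emit:" as name(argument=value, ...) on one line, values as JSON. play_rows: Moves the arm, as the interface text tells. Its arguments: {"type":"object","properties":{"plan":{"type":"array","items":{"type":"array","items":{"type":"number"}}},"jaw":{"type":"number"}},"required":["plan"]}

```bash
mkdir -p pics; ls; python3 - <<'E'
from workcell import arm
import cv2,numpy as np,pickle
s=arm.sense();print(s['eef_pos'],s['orientation'],arm.hold_point_z,s['time'])
for n in ['scene','top','wrist']:
    f=arm.grab_frame(n);pickle.dump(f,open(f'{n}.pkl','wb'))
    cv2.imwrite(f'pics/{n}0.png',f['image'][:,:,::-1])
    print(n,f['fx'],f['cx'],f['cy'],f['position'],np.round(f['rotation'],3).tolist())
E
```

```text
pics
[ 147.69283058 -658.05920855  221.51433728] [-3.12060330e+00 -3.45993414e-01  4.75885987e-04] -18.700000000000003 0.0
scene 407.3395008426439 254.3812716434595 193.11076828473375 [1122.67377213 -595.49030161  924.88250955] [-2.184, -0.991, 0.411]
top 389.02178470923985 254.93593061455795 188.79682765933256 [ 253.72777573  -30.21961735 1496.32589612] [-2.096, 2.148, -0.199]
wrist 293.2007959676512 255.58474918043507 191.9497157224007 [ 213.26779406 -643.63260991  383.77906537] [2.292, -1.836, -0.235]
```

View pics/scene0.png

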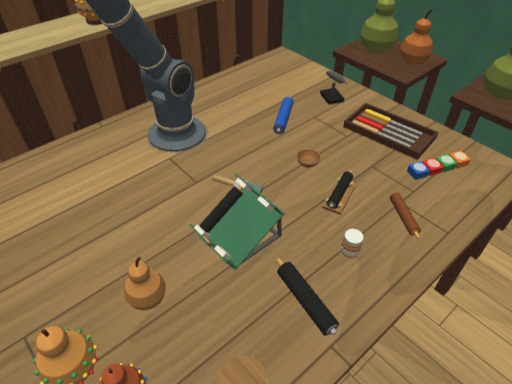

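View pics/top0.png

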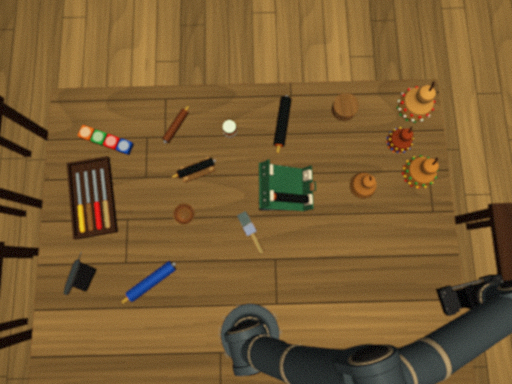

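The scene view shows the small black roller in the V rest at about (342,188) and the cradle at about (240,225). In the top view they are at (195,168) and (288,187). Next I'll measure both from depth and colour masks.

```bash
cat > h.py <<'E'
import numpy as np,cv2,pickle
from scipy.spatial.transform import Rotation as R
def rot(f):
    r=np.array(f['rotation']); return R.from_rotvec(r).as_matrix() if r.ndim==1 else r
def cloud(f):
    v,u=np.mgrid[:384,:512]; z=f['range_z']
    c=np.stack([(u-f['cx'])/f['fx']*z,(v-f['cy'])/f['fy']*z,z],-1)
    return c@rot(f).T+np.array(f['position'])
def proj(f,p):
    c=(np.atleast_2d(p)-f['position'])@rot(f); return np.c_[c[:,0]/c[:,2]*f['fx']+f['cx'],c[:,1]/c[:,2]*f['fy']+f['cy']]
def load(n): return pickle.load(open(n+'.pkl','rb'))
E
python3 - <<'E'
from h import *
outs=[]
for n,cr in [('scene',[(180,160,130,110),(315,160,50,60)]),('top',[(250,150,75,70),(165,148,60,40)])]:
    f=load(n);P=cloud(f);I=f['image'].astype(int);h=cv2.cvtColor(f['image'],cv2.COLOR_RGB2HSV)
    ok=f['range_z']>0
    print(n,'table z',np.median(P[150:180,215:235,2]) if n=='top' else np.median(P[300:310,220:240,2]))
    for x,y,w,hh in cr:
        m=np.zeros_like(ok);m[y:y+hh,x:x+w]=1;m&=ok
        outs.append(cv2.resize(f['image'][y:y+hh,x:x+w],(400,300),interpolation=cv2.INTER_CUBIC))
        for nm,k in dict(black=I.max(2)<45,white=(I.min(2)>140)&(h[...,1]<50),green=(h[...,0]>60)&(h[...,0]<95)&(h[...,1]>100),orange=(h[...,0]<20)&(h[...,1]>190)&(h[...,2]>170)).items():
            num,lab,st,ce=cv2.connectedComponentsWithStats((m&k).astype(np.uint8))
            for i in range(1,num):
                if st[i,4]<6: continue
                q=P[lab==i];q=q[q[:,2]>8]
                if len(q)<5: continue
                c=q.mean(0);d=np.linalg.svd(q-c,full_matrices=False)[2];t=(q-c)@d[0]
                print(nm,st[i].tolist(),c.round(),d[0].round(3),d[2].round(3),'len',round(np.ptp(t)),'z',q[:,2].min().round(),q[:,2].max().round())
cv2.imwrite('pics/crops.png',cv2.vconcat([cv2.hconcat(outs[:2]),cv2.hconcat(outs[2:])])[:,:,::-1])
E
```

```text
scene table z -0.06746406530186277
black [200, 187, 42, 45, 552] [ 492. -170.  102.] [0.014 0.866 0.5  ] [ 0.489 -0.442  0.752] len 141 z 59.0 142.0
black [278, 263, 18, 7, 85] [ 719. -134.   44.] [0.633 0.772 0.055] [ 0.091 -0.004 -0.996] len 44 z 36.0 50.0
white [234, 178, 12, 10, 64] [458. -75. 118.] [-0.602  0.374 -0.706] [-0.022 -0.891 -0.453] len 202 z 18.0 154.0
white [258, 196, 11, 11, 58] [578. -92. 149.] [ 0.809 -0.331  0.485] [-0.049 -0.861 -0.507] len 96 z 99.0 156.0
white [194, 225, 10, 10, 47] [ 483. -241.   64.] [ 0.985 -0.061  0.16 ] [-0.167 -0.552  0.817] len 47 z 52.0 70.0
white [215, 245, 11, 12, 67] [ 575. -239.   61.] [ 0.747 -0.322  0.581] [ 0.108 -0.804 -0.585] len 94 z 12.0 70.0
green [209, 187, 72, 80, 2695] [ 548. -138.   58.] [0.023 0.853 0.521] [ 0.009  0.521 -0.854] len 192 z 8.0 157.0
green [223, 258, 4, 4, 6] [ 606. -249.   61.] [ 0.98  -0.131  0.147] [-0.06   0.51   0.858] len 13 z 59.0 62.0
black [327, 172, 26, 36, 307] [625. 187.  51.] [ 0.345 -0.938 -0.007] [-0.118 -0.036 -0.992] len 144 z 33.0 59.0
top table z -0.961033144267617
black [276, 193, 32, 10, 247] [ 482. -165.  104.] [-0.006 -0.866 -0.501] [-0.276 -0.48   0.833] len 138 z 65.0 141.0
green [260, 161, 53, 49, 1454] [ 532. -137.   65.] [-0.159  0.782  0.602] [-0.042  0.604 -0.796] len 220 z 8.0 161.0
black [178, 159, 36, 18, 241] [617. 193.  51.] [-0.351  0.936  0.001] [-0.475 -0.179  0.862] len 139 z 35.0 61.0
```

View pics/crops.png

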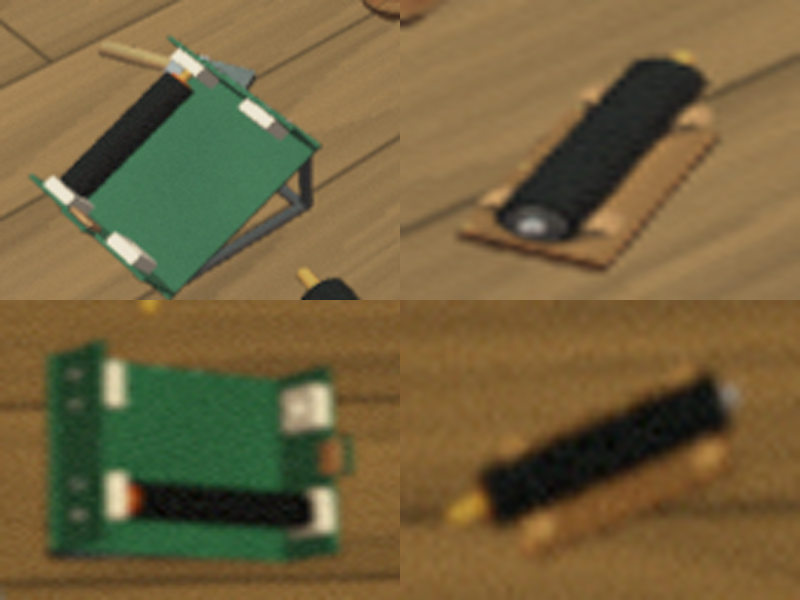

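Emit:
play_rows(plan=[[0, 0, -5, 0, 0, 0], [0, 0, -5, 0, 0, 0]], jaw=0.8)

```text
time: 0.4
eef_pos: [147.8, -658.1, 322.7]
orientation: [-3.12, -0.346, 0.001]
wrist_force: [0.7, -0.9, -0.1]
finger_gap: 74.8
grasp_force: 0.0
```

Emit:
play_rows(plan=[[5.5, 0, 0, 0, 0, -4.8], [5.5, 0, 0, 0, 0, -4.8], [5.5, 0, 0, 0, 0, -4.8], [5.5, 0, 0, 0, 0, -4.8], [5.5, 0, 0, 0, 0, -4.8], [5.5, 0, 0, 0, 0, -4.8], [5.5, 0, 0, 0, 0, -4.8], [5.5, 0, 0, 0, 0, -4.8], [5.5, 0, 0, 0, 0, -4.8], [5.5, 0, 0, 0, 0, -4.8], [5.5, 0, 0, 0, 0, -4.8], [5.5, 0, 0, 0, 0, -4.8], [5.5, 0, 0, 0, 0, -4.8], [5.5, 0, 0, 0, 0, -4.8], [5.5, 0, 0, 0, 0, -4.8], [5.5, 0, 0, 0, 0, -4.8], [5.5, 0, 0, 0, 0, -4.8], [5.5, 0, 0, 0, 0, -4.8], [5.5, 0, 0, 0, 0, -4.8], [5.5, 0, 0, 0, 0, -4.8]])

```text
time: 2.9
eef_pos: [661.0, 172.9, 322.0]
orientation: [-1.829, -2.554, 0.001]
wrist_force: [-0.2, -0.5, -0.8]
finger_gap: 69.4
grasp_force: 0.0
```

```bash
cat >> h.py <<'E'
def comps(f,roi=None,zmin=8,least=20):
    P=cloud(f);I=f['image'].astype(int);h=cv2.cvtColor(f['image'],cv2.COLOR_RGB2HSV);m=f['range_z']>0
    for nm,k in dict(black=I.max(2)<50,white=(I.min(2)>140)&(h[...,1]<60),brass=(h[...,0]>15)&(h[...,0]<30)&(h[...,1]>150)&(h[...,2]>170),orange=(h[...,0]<15)&(h[...,1]>170)&(h[...,2]>150)).items():
        num,lab,st,ce=cv2.connectedComponentsWithStats((m&k&(P[...,2]>zmin)).astype(np.uint8))
        for i in range(1,num):
            if st[i,4]<least: continue
            q=P[lab==i];c=q.mean(0);d=np.linalg.svd(q-c,full_matrices=False)[2];t=(q-c)@d[0]
            print(nm,st[i].tolist(),'mean',c.round(1),'mid',(c+d[0]*(t.max()+t.min())/2).round(1),d[0].round(3),'len',round(np.ptp(t)),'z',np.percentile(q[:,2],[2,98]).round())
def shot(n,name):
    from workcell import arm
    f=arm.grab_frame(n);pickle.dump(f,open(name+'.pkl','wb'));cv2.imwrite(f'pics/{name}.png',f['image'][:,:,::-1]);return f
E
python3 - <<'E'
from h import *
from workcell import arm
s=arm.sense();print(s['eef_pos'],R.from_rotvec(s['orientation']).as_matrix().round(3).tolist())
comps(shot('wrist','w1'))
E
```

```text
[661.04704371 172.90293916 321.97174733] [[-0.322, 0.947, -0.001], [0.947, 0.322, -0.0], [-0.0, -0.001, -1.0]]
black [223, 89, 6, 70, 180] mean [599.6 215.1  49.3] mid [600.8 212.   49.3] [ 0.336 -0.942 -0.01 ] len 98 z [46. 53.]
black [236, 88, 12, 100, 606] mean [631.2 198.9  48.5] mid [631.  199.6  48.5] [ 0.339 -0.941  0.007] len 144 z [41. 53.]
black [227, 167, 4, 21, 30] mean [627.  139.4  48.7] mid [627.1 139.1  48.7] [ 0.375 -0.927  0.02 ] len 31 z [47. 52.]
black [0, 216, 512, 120, 18943] mean [641.1 193.6 422.8] mid [638.  192.6 422.1] [0.931 0.296 0.212] len 145 z [383. 434.]
black [347, 216, 165, 78, 3842] mean [697.3 216.8 402.6] mid [694.2 206.  396.4] [-0.246 -0.843 -0.478] len 65 z [375. 415.]
black [161, 218, 36, 23, 532] mean [620.8 169.2 339.1] mid [620.8 169.2 339.1] [ 0.177 -0.088 -0.98 ] len 35 z [324. 354.]
black [315, 218, 36, 23, 526] mean [693.3 193.9 339.5] mid [693.3 194.  339.9] [0.086 0.159 0.984] len 35 z [325. 355.]
black [175, 270, 15, 27, 207] mean [627.1 143.3 343.1] mid [619.   47.6 202.5] [0.048 0.562 0.826] len 410 z [ 50. 371.]
black [324, 270, 
[... 1573 characters left out ...]
8] mean [872.9 234.5  20.6] mid [871.4 235.3  20.8] [ 0.882 -0.46  -0.101] len 21 z [17. 24.]
brass [108, 235, 12, 47, 158] mean [613.1 189.  411.4] mid [613.4 188.1 411.5] [ 0.294 -0.944  0.151] len 15 z [408. 414.]
brass [391, 234, 13, 48, 181] mean [687.2 214.2 411.2] mid [687.5 213.5 411.4] [ 0.329 -0.926  0.188] len 15 z [408. 414.]
orange [103, 40, 51, 57, 964] mean [429.5 244.3  20. ] mid [429.6 241.   19.9] [-0.028  0.999  0.042] len 74 z [10. 33.]
orange [332, 80, 67, 87, 1689] mean [798.3 279.8  31.8] mid [800.6 278.3  31.7] [ 0.844 -0.537 -0.002] len 147 z [27. 35.]
orange [287, 232, 27, 8, 69] mean [763.7  81.3  39.4] mid [766.6  82.7  39.4] [0.908 0.42  0.016] len 42 z [37. 43.]
```

View pics/w1.png

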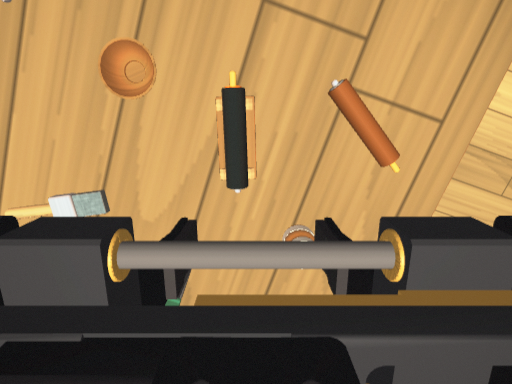

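The wrist view shows the roller from the brass pin at (233,75) to the steel pin at (237,190), over the rest. I'll fit the ridge to get its centre and direction.

```bash
cat >> h.py <<'E'
def roller(f,u0,u1,v0,v1):
    P=cloud(f)[v0:v1,u0:u1].reshape(-1,3);q=P[(P[:,2]>47)&(P[:,2]<60)]
    c=q.mean(0);d=np.linalg.svd(q[:,:2]-c[:2],full_matrices=False)[2][0];d*=np.sign(d[1])
    t=(q[:,:2]-c[:2])@d;n=np.array([-d[1],d[0]]);w=(q[:,:2]-c[:2])@n
    lo,hi=np.percentile(t,[.3,99.7]);k=np.percentile(w,[1,99])
    mid=c[:2]+d*(lo+hi)/2+n*k.mean()
    print('mid',mid.round(1),'dir',d.round(4),'len',round(hi-lo),'w',np.ptp(k).round(1),'ztop',np.percentile(q[:,2],98).round(1))
    return mid,d
def go(p,tooly=None,z=None):
    """remaining shift in tool cm for TCP target p; remaining turn about tool in deg to have tool y, z"""
    from workcell import arm
    s=arm.sense();M=R.from_rotvec(s['orientation']).as_matrix()
    print('tcp',s['eef_pos'].round(1),'shift cm',(M.T@(np.array(p)-s['eef_pos'])/10).round(2))
    if tooly is not None:
        y=np.array(tooly)/np.linalg.norm(tooly);zz=np.array(z)/np.linalg.norm(z);T=np.c_[np.cross(y,zz),y,zz]
        print('turn deg',np.degrees(R.from_matrix(M.T@T).as_rotvec()).round(2))
E
python3 - <<'E'
from h import *
m,d=roller(load('w1'),212,255,80,195)
go([m[0],m[1],120],[d[1],-d[0],0],[0,0,-1])
E
```

```text
mid [619.2 196.8] dir [-0.3447  0.9387] len 147 w 27.5 ztop 55.8
tcp [656.7 183.8 322.5] shift cm [ 2.32 -3.09 20.27]
turn deg [-0.02 -0.46 -0.51]
```

Emit:
play_rows(plan=[[0.6, -0.8, 5.0, 0, 0, -0.5], [0.6, -0.8, 5.0, 0, 0, 0], [0.6, -0.8, 5.0, 0, 0, 0], [0.5, -0.7, 5.0, 0, 0, 0], [0, 0, 0, 0, 0, 0], [0, 0, 0, 0, 0, 0]])

```text
time: 3.7
eef_pos: [626.3, 183.4, 124.5]
orientation: [1.821, 2.558, 0.004]
wrist_force: [0.4, -0.2, -1.6]
finger_gap: 69.6
grasp_force: 0.0
```

```bash
python3 - <<'E'
from h import *
f=shot('wrist','w2')
print(proj(f,[[584.8,290.5,38],[619,197,55],[647,120,38]]).round())
m,d=roller(f,150,300,0,210)
go([m[0],m[1],19.5],[d[1],-d[0],0],[0,0,-1])
E
```

```text
[[251.  55.]
 [254. 184.]
 [255. 265.]]
mid [610.2 220.8] dir [-0.3461  0.9382] len 96 w 27.5 ztop 55.6
tcp [626.7 183.7 125.2] shift cm [ 4.05 -0.4  10.57]
turn deg [ 0.27 -0.   -1.14]
```

View pics/w2.png

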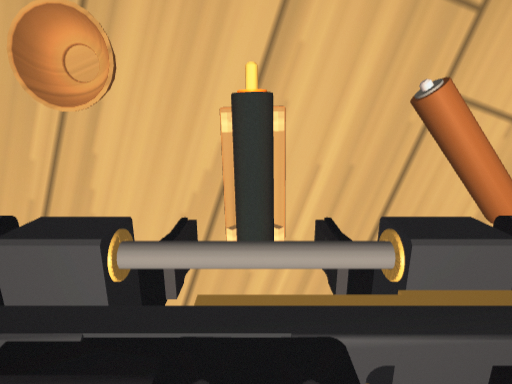

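The close view agrees with the first fit: roller axis at image column 252, brass pin at (251,65), with 15 mm to go along the axis. Descending to grip.

Emit:
play_rows(plan=[[0.8, -0.2, 3.5, 0.3, 0, -1.1], [0.75, -0.2, 3.5, 0, 0, 0], [0, 0, 3.5, 0, 0, 0], [0, 0, 0, 0, 0, 0], [0, 0, 0, 0, 0, 0]])

```text
time: 4.38
eef_pos: [617.5, 196.9, 20.2]
orientation: [-1.797, -2.576, 0.001]
wrist_force: [0.7, 0.4, 0.6]
finger_gap: 69.4
grasp_force: 0.0
```

```bash
python3 - <<'E'
from h import *
go([619,197,19.5],[.938,.346,0],[0,0,-1])
E
```

```text
tcp [617.5 196.9  20.2] shift cm [-0.04  0.15  0.07]
turn deg [-0.05 -0.   -0.04]
```

Close, then lift.

Emit:
play_rows(plan=[[0, 0.15, 0.05, 0, 0, 0], [0, 0, 0, 0, 0, 0], [0, 0, 0, 0, 0, 0], [0, 0, 0, 0, 0, 0], [0, 0, 0, 0, 0, 0], [0, 0, 0, 0, 0, 0], [0, 0, 0, 0, 0, 0]], jaw=0)

```text
time: 5.25
eef_pos: [619.4, 197.6, 18.1]
orientation: [1.796, 2.577, 0.001]
wrist_force: [5.5, 1.8, -0.2]
finger_gap: 33.3
grasp_force: 30.0
```

Emit:
play_rows(plan=[[0, 0, -3, 0, 0, 0], [0, 0, -6, 0, 0, 0], [0, 0, -6, 0, 0, 0], [0, 0, -6, 0, 0, 0], [0, 0, -4, 0, 0, 0], [0, 0, 0, 0, 0, 0]])

```text
time: 6.0
eef_pos: [618.7, 198.0, 269.9]
orientation: [1.796, 2.577, -0.0]
wrist_force: [-0.1, 0.1, -3.9]
finger_gap: 33.4
grasp_force: 30.0
```

```bash
python3 - <<'E'
from h import *
import cv2
f=shot('wrist','w3');g=shot('scene','s3');P=cloud(g)
# cradle from the present scene view
I=g['image'];h=cv2.cvtColor(I,cv2.COLOR_RGB2HSV)
cv2.imwrite('pics/c3.png',cv2.vconcat([cv2.resize(I[165:275,180:300],(720,330*2),interpolation=cv2.INTER_CUBIC)[:600,:600][:,:,::-1]])[:300])
from workcell import arm
print(arm.sense()['grasp_force'],arm.sense()['finger_gap'])
E
```

```text
29.99700989574194 33.26786280425341
```

View pics/w3.png

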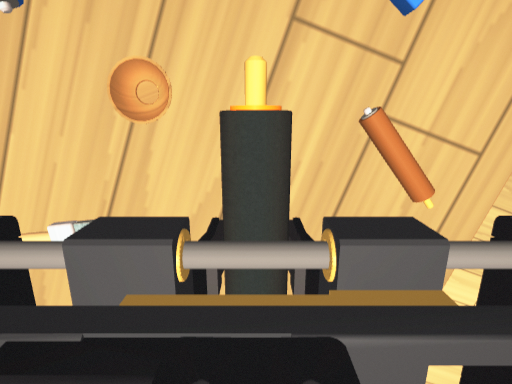

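Roller held centrally, with the brass pin at (255,80) in the wrist view. Moving to hover over the cradle.

Emit:
play_rows(plan=[[-5.6, -2.7, 0, 0, 0, 2.8], [-5.5, -2.9, 0, 0, 0, 2.8], [-5.3, -3.2, 0, 0, 0, 2.8], [-5.1, -3.5, 0, 0, 0, 2.8], [-5.5, -2.0, 0, 0, 0, 2.8], [-5.5, -1.0, 0, 0, 0, 2.8], [-5.5, 0, 0, 0, 0, 2.8], [-4, 0, 0, 0, 0, 0], [0, 0, 0, 0, 0, 0]])

```text
time: 7.22
eef_pos: [545.3, -255.4, 264.2]
orientation: [-2.212, -2.22, 0.014]
wrist_force: [-0.1, 0.6, -4.0]
finger_gap: 33.0
grasp_force: 30.0
```

```bash
python3 - <<'E'
from h import *
t=np.radians(17);z=np.array([0,np.sin(t),-np.cos(t)])
go([578,-237,230],[1,0,0],z)
E
```

```text
tcp [ 545.3 -255.4  264.2] shift cm [1.84 3.32 3.38]
turn deg [-0.7  17.06  0.1 ]
```

Emit:
play_rows(plan=[[1.84, 3.32, 3.0, 0, 0, 0], [0, 0, 0, -0.3, 8.5, 0], [0, 0, 0, -0.3, 8.5, 0], [0, 0, 0, 0, 0, 0], [0, 0, 0, 0, 0, 0]])

```text
time: 7.85
eef_pos: [580.6, -229.9, 237.0]
orientation: [-2.051, -2.076, -0.309]
wrist_force: [0.1, 1.0, -3.4]
finger_gap: 33.0
grasp_force: 30.0
```

```bash
python3 - <<'E'
from h import *
f=shot('wrist','w4')
t=np.radians(17);go([578,-237,230],[1,0,0],[0,np.sin(t),-np.cos(t)])
print(proj(f,[[578,-85.7,138],[578,-236,51],[484,-86,138],[484,-236,51]]).round())
E
```

```text
tcp [ 581.  -229.3  237.7] shift cm [-0.96 -0.31  0.51]
turn deg [0.03 0.09 0.79]
[[255.  71.]
 [254. 224.]
 [156.  71.]
 [177. 223.]]
```

View pics/w4.png

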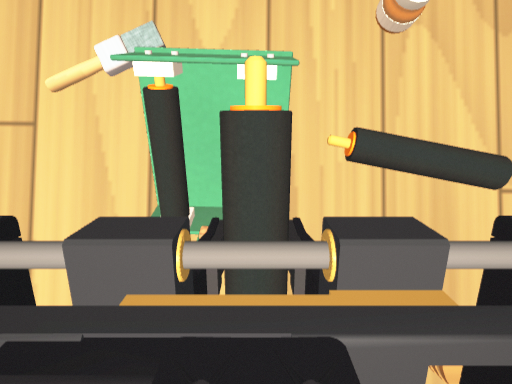

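The wrist view shows the empty upper block at about (257,72), the occupied one at (157,69), the held roller's pin tip at (256,58). I'll measure these with depth.

```bash
cat >> h.py <<'E'
A=np.array([0,np.cos(np.pi/6),.5]);N=np.array([0,-.5,np.cos(np.pi/6)]);M0=np.array([578,-161,94.5])
def cradle(f,boxes):
    P=cloud(f);h=cv2.cvtColor(f['image'],cv2.COLOR_RGB2HSV);wh=(h[...,1]<70)&(h[...,2]>140)&(f['range_z']>0)
    for u0,u1,v0,v1 in boxes:
        m=np.zeros_like(wh);m[v0:v1,u0:u1]=1
        q=P[m&wh]-M0;L=np.c_[q[:,0],q@A,q@N]
        L=L[(abs(L[:,1])<130)&(abs(L[:,2])<40)]
        print(len(L),'x',np.percentile(L[:,0],[1,99]).round(1),'a',np.percentile(L[:,1],[1,10,50,90,99]).round(1),'n',np.percentile(L[:,2],[1,10,50,90,99]).round(1))
        top=L[L[:,2]>np.percentile(L[:,2],60)];print('   top x',np.percentile(top[:,0],[1,99]).round(1),'a',np.percentile(top[:,1],[2,98]).round(1))
def held(f,u0,u1,v0,v1,tip,M,tcp):
    """held roller in tool frame"""
    P=(cloud(f)-tcp)@M
    q=P[v0:v1,u0:u1].reshape(-1,3);q=q[(abs(q[:,1])<25)&(q[:,2]>-45)&(q[:,2]<0)]
    # slice fit: at each x, ridge z (min) and y mid
    for x in range(30,75,8):
        s=q[abs(q[:,0]-x)<3]
        if len(s)<20: continue
        k=np.c_[2*s[:,1],2*s[:,2],np.ones(len(s))];sol=np.linalg.lstsq(k,(s[:,1:]**2).sum(1),rcond=None)[0]
        print(' x',x,'ridge z',np.percentile(s[:,2],3).round(1),'y mid',np.percentile(s[:,1],[2,98]).mean().round(1),'circle c',sol[:2].round(1),'r',np.sqrt(sol[2]+sol[0]**2+sol[1]**2).round(1))
    print(' sleeve xmax',np.percentile(q[:,0],99.5).round(1))
    t=P[tip[2]:tip[3],tip[0]:tip[1]].reshape(-1,3);t=t[(abs(t[:,1])<8)&(abs(t[:,2]+20)<14)]
    print(' pin x',np.percentile(t[:,0],[1,99]).round(1),'y',np.percentile(t[:,1],[2,98]).round(1),'z',np.percentile(t[:,2],3).round(1))
E
python3 - <<'E'
from h import *
from workcell import arm
s=arm.sense();M=R.from_rotvec(s['orientation']).as_matrix();f=load('w4')
cradle(f,[(230,285,55,90),(130,185,55,90),(185,196,200,222)])
held(f,222,292,110,215,(244,268,54,104),M,s['eef_pos'])
# seated roller axis
P=cloud(f)[90:215,142:192].reshape(-1,3);q=P-M0;L=np.c_[q[:,0],q@A,q@N];L=L[(L[:,2]>8)&(L[:,2]<25)&(abs(L[:,0]+94)<25)]
for a in range(-40,60,20):
    z=L[abs(L[:,1]-a)<5]
    if len(z)>20:
        sol=np.linalg.lstsq(np.c_[2*z[:,0],2*z[:,2],np.ones(len(z))],z[:,0]**2+z[:,2]**2,rcond=None)[0];print(a,'circle',sol[:2].round(1),np.sqrt(sol[2]+sol[0]**2+sol[1]**2).round(1),np.percentile(z[:,2],97).round(1))
E
```

```text
294 x [-16.5  18.9] a [ 82.8  84.1  89.7  99.6 100.7] n [-16.  -10.   13.5  14.5  15.4]
   top x [-16.5  18.9] a [82.9 94.4]
709 x [-110.4  -74.4] a [82.1 84.9 89.9 94.8 95.8] n [-20.2   0.4  12.5  13.6  14.5]
   top x [-110.5  -75. ] a [84.1 95.7]
80 x [-82.5 -76.8] a [-88.5 -87.8 -77.8 -75.8 -71.6] n [-36.5 -22.1 -11.8  -0.2   4.2]
   top x [-79.6 -77. ] a [-86.8 -71.6]
 x 30 ridge z -37.1 y mid -1.3 circle c [ -1.4 -20.2] r 16.3
 x 38 ridge z -37.1 y mid -1.3 circle c [ -1.4 -20.2] r 16.3
 x 46 ridge z -37.1 y mid -0.9 circle c [ -1.4 -20.3] r 16.3
 x 54 ridge z -37.1 y mid -1.0 circle c [ -1.4 -20.4] r 16.1
 x 62 ridge z -37.2 y mid -0.7 circle c [ -1.3 -20.4] r 16.1
 x 70 ridge z -36.9 y mid -0.7 circle c [ -1.3 -20.3] r 16.1
 sleeve xmax 69.7
 pin x [72.9 92.6] y [-6.   3.5] z -25.3
-40 circle [-94.5  -0.4] 15.1 15.2
-20 circle [-94.1   0.3] 14.6 15.4
0 circle [-93.9  -0.8] 15.4 15.1
20 circle [-93.6  -0.9] 15.6 15.2
40 circle [-93.4  -0.1] 14.9 15.3
```

```bash
cat >> h.py <<'E'
CUP=M0+np.array([1.2,0,0])+90.3*A-1.0*N; TIP=np.array([93.3,-1.3,-20.3]); YAW=np.radians(.75)
def ins(e,d,cup=None,tip=None):
    e=np.radians(e);tx=np.array([np.sin(YAW)*np.cos(e),np.cos(YAW)*np.cos(e),np.sin(e)]);ty=np.array([np.cos(YAW),-np.sin(YAW),0]);tz=np.cross(tx,ty)
    T=np.c_[tx,ty,tz];go((CUP if cup is None else cup)-d*tx-T@(TIP if tip is None else tip),ty,tz)
E
python3 - <<'E'
from h import *
print(CUP);ins(16,40);ins(16,12)
E
```

```text
[579.2        -82.29790604 138.7839746 ]
tcp [ 581.  -229.3  237.7] shift cm [-2.17 -0.25 15.56]
turn deg [-0.18 -0.91  1.51]
tcp [ 581.  -229.3  237.7] shift cm [ 0.63 -0.17 15.6 ]
turn deg [-0.18 -0.91  1.51]
```

Emit:
play_rows(plan=[[-0.5, 0, 4, -0.2, -0.9, 1.5], [-0.5, 0, 4, 0, 0, 0], [-0.5, 0, 4, 0, 0, 0], [-0.5, -0.2, 3, 0, 0, 0], [0, 0, 0, 0, 0, 0], [0, 0, 0, 0, 0, 0]])

```text
time: 8.65
eef_pos: [581.0, -208.4, 90.2]
orientation: [-2.09, -2.06, -0.297]
wrist_force: [0.2, 1.2, -2.5]
finger_gap: 32.7
grasp_force: 30.0
```

```bash
python3 - <<'E'
from h import *
from workcell import arm
f=shot('wrist','w5')
s=arm.sense();M=R.from_rotvec(s['orientation']).as_matrix();print(s['wrist_force'])
ins(16,12)
tipw=s['eef_pos']+M@TIP
print(proj(f,[CUP,tipw,CUP-7*A]).round())
held(f,222,292,110,215,(244,268,54,104),M,s['eef_pos'])
cradle(f,[(190,320,0,70),(40,190,0,90)])
E
```

```text
[-0.36746503 -0.33189285 -3.5588924 ]
tcp [ 581.2 -208.9   90.6] shift cm [ 2.96 -0.25  0.88]
turn deg [ 0.31  0.09 -0.05]
[[250. -40.]
 [255.  58.]
 [250. -21.]]
 x 30 ridge z -37.1 y mid -1.1 circle c [ -1.3 -20.2] r 16.4
 x 38 ridge z -37.1 y mid -1.2 circle c [ -1.3 -20.3] r 16.3
 x 46 ridge z -37.2 y mid -0.8 circle c [ -1.3 -20.3] r 16.3
 x 54 ridge z -37.1 y mid -0.8 circle c [ -1.3 -20.3] r 16.3
 x 62 ridge z -37.2 y mid -0.5 circle c [ -1.3 -20.4] r 16.3
 x 70 ridge z -37.2 y mid -0.5 circle c [ -1.3 -20.5] r 16.2
 sleeve xmax 70.9
 pin x [74.1 93.8] y [-5.9  3.5] z -25.6Traceback (most recent call last):
  File "<stdin>", line 9, in <module>
  File "h.py", line 46, in cradle
    print(len(L),'x',np.percentile(L[:,0],[1,99]).round(1),'a',np.percentile(L[:,1],[1,10,50,90,99]).round(1),'n',np.percentile(L[:,2],[1,10,50,90,99]).round(1))
                     ~~~~~~~~~~~~~^^^^^^^^^^^^^^^
    return _quantile_unchecked(
        a, q, axis, out, overwrite_input, method, keepdims, weights)
    return _ureduce(a,
                    func=_quantile_ureduce_func,
    ...<5 lines>...
                    overwrite_input=overwrite_input,
                    method=method)
    r = func(a, **kwargs)
    result = _quantile(arr,
                       quantiles=q,
    ...<2 lines>...
                       out=out,
                       weights=wgt)
    slices_having_nans = np.isnan(arr[-1, ...])
                                  ~~~^^^^^^^^^
IndexError: index -1 is out of bounds for axis 0 with size 0
```

View pics/w5.png

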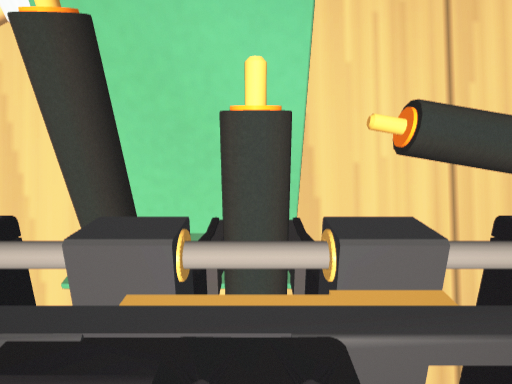

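The wrist view shows the held pin at (256,58) over the green base, the seated roller at (70,110), and the upper block out of frame. The seated roller in this image gives a check on the axis.

```bash
python3 - <<'E'
from h import *
f=load('w5');P=cloud(f)[15:212,5:140].reshape(-1,3);q=P-M0;L=np.c_[q[:,0],q@A,q@N];L=L[(L[:,2]>6)&(L[:,2]<25)&(abs(L[:,0]+94)<25)]
for a in range(-20,61,16):
    z=L[abs(L[:,1]-a)<5]
    if len(z)>20:
        sol=np.linalg.lstsq(np.c_[2*z[:,0],2*z[:,2],np.ones(len(z))],z[:,0]**2+z[:,2]**2,rcond=None)[0];print(a,'circle',sol[:2].round(1),np.sqrt(sol[2]+sol[0]**2+sol[1]**2).round(1),np.percentile(z[:,2],97).round(1))
print(np.percentile(L[:,1],[.5,99.5]))
E
```

```text
-20 circle [-94.1  -0.8] 15.6 15.2
-4 circle [-93.8  -0.7] 15.5 15.2
12 circle [-93.6  -0.6] 15.4 15.3
28 circle [-93.4  -0.4] 15.2 15.3
44 circle [-93.1  -0.1] 15.0 15.5
60 circle [-92.8   0. ] 14.9 15.5
[-29.67689142  69.76148251]
```

Emit:
play_rows(plan=[[0.5, -0.2, 0.85, 0.3, 0, 0], [1.2, 0, 0, 0, 0, 0], [1.2, 0, 0, 0, 0, 0], [0, 0, 0, 0, 0, 0], [0, 0, 0, 0, 0, 0]])

```text
time: 9.32
eef_pos: [578.2, -179.1, 88.4]
orientation: [-2.087, -2.056, -0.289]
wrist_force: [0.2, -0.2, -3.6]
finger_gap: 33.1
grasp_force: 30.0
```

```bash
sed -i 's/CUP=M0+np.array(\[1.2,0,0\])+90.3\*A-1.0\*N; TIP=np.array(\[93.3/CUP=M0+np.array([1.5,0,0])+90*A-1.1*N; TIP=np.array([93.8/' h.py; python3 - <<'E'
from h import *
from workcell import arm
s=arm.sense();print(s['wrist_force'])
ins(16,12);ins(16,0)
M=R.from_rotvec(s['orientation']).as_matrix();tip=s['eef_pos']+M@TIP
for n in ['scene','top']:
    f=shot(n,n+'6');print(n,proj(f,[CUP,tip,CUP-7*A]).round())
I=load('scene6')['image'][165:265,195:305];cv2.imwrite('pics/c6.png',cv2.resize(I,(660,600),interpolation=cv2.INTER_CUBIC)[:,:,::-1])
E
```

```text
[ 0.15007457 -0.194839   -3.58731585]
tcp [ 578.2 -179.1   88.4] shift cm [ 0.09  0.13 -0.13]
turn deg [-0.16  0.04 -0.15]
tcp [ 578.2 -179.1   88.4] shift cm [ 1.29  0.13 -0.13]
turn deg [-0.16  0.04 -0.15]
scene [[266. 202.]
 [262. 206.]
 [264. 204.]]
top [[268. 170.]
 [272. 171.]
 [270. 170.]]
```

View pics/c6.png

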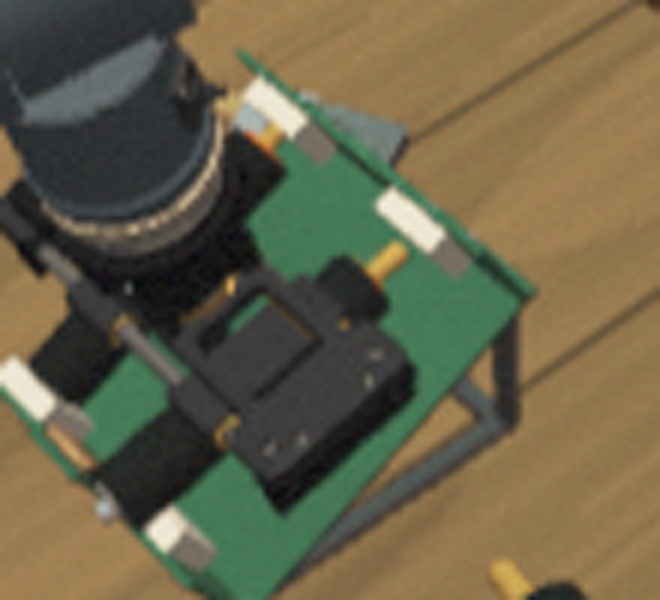

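The scene crop shows the brass tip at about (402,248), just short of the upper block and pointing at its middle. The steel pin clears the lower plate. Inserting gently.

Emit:
play_rows(plan=[[0, 0.13, -0.13, -0.2, 0, -0.1], [0.3, 0, 0, 0, 0, 0], [0.3, 0, 0, 0, 0, 0], [0.3, 0, 0, 0, 0, 0], [0, 0, 0, 0, 0, 0], [0, 0, 0, 0, 0, 0]])

```text
time: 10.18
eef_pos: [579.5, -170.6, 91.9]
orientation: [-2.087, -2.058, -0.293]
wrist_force: [0.5, -0.8, -2.8]
finger_gap: 33.2
grasp_force: 30.0
```

```bash
python3 - <<'E'
from h import *
from workcell import arm
print(arm.sense()['wrist_force']);ins(16,0)
E
```

```text
[ 0.48791054 -0.79617564 -2.76750264]
tcp [ 579.5 -170.6   91.9] shift cm [ 0.37  0.01 -0.02]
turn deg [ 0.02  0.   -0.05]
```

Emit:
play_rows(plan=[[0.2, 0, 0, 0, 0, 0], [0.2, 0, 0, 0, 0, 0], [0, 0, 0, 0, 0, 0]])

```text
time: 10.55
eef_pos: [579.5, -167.8, 92.9]
orientation: [-2.089, -2.058, -0.292]
wrist_force: [-0.6, -1.7, -4.6]
finger_gap: 32.8
grasp_force: 30.0
```

Emit:
play_rows(plan=[[0.2, 0, 0, 0, 0, 0], [0, 0, 0, 0, 0, 0]])

```text
time: 10.8
eef_pos: [579.6, -165.5, 93.5]
orientation: [-2.088, -2.058, -0.293]
wrist_force: [0.3, -5.0, -4.7]
finger_gap: 33.0
grasp_force: 30.0
```

Emit:
play_rows(plan=[[0.2, 0, 0, 0, 0, 0], [0, 0, 0, 0, 0, 0]])

```text
time: 11.05
eef_pos: [579.6, -163.3, 94.1]
orientation: [-2.088, -2.058, -0.293]
wrist_force: [-0.3, -4.3, -4.6]
finger_gap: 33.1
grasp_force: 30.0
```

```bash
python3 - <<'E'
from h import *
from workcell import arm
s=arm.sense();M=R.from_rotvec(s['orientation']).as_matrix();print(M.T@s['wrist_force'],M.T@s['torque']);ins(16,0)
f=shot('wrist','w7');held(f,222,292,110,215,(244,268,40,104),M,s['eef_pos'])
E
```

```text
[-5.35158581 -0.27664278  3.20685703] [-0.07510364 -1.6549904   0.01780006]
tcp [ 579.6 -163.3   94.1] shift cm [-0.39  0.01 -0.02]
turn deg [ 0.03  0.04 -0.06]
 x 30 ridge z -37.5 y mid -0.9 circle c [ -1.2 -20.6] r 16.5
 x 38 ridge z -37.6 y mid -1.0 circle c [ -1.1 -20.7] r 16.3
 x 46 ridge z -37.5 y mid -0.6 circle c [ -1.2 -20.6] r 16.4
 x 54 ridge z -37.6 y mid -0.7 circle c [ -1.1 -20.9] r 16.2
 x 62 ridge z -37.6 y mid -0.4 circle c [ -1.1 -20.7] r 16.3
 x 70 ridge z -37.6 y mid -0.4 circle c [ -1.1 -21. ] r 16.0
 sleeve xmax 70.5
 pin x [ 73.7 102.1] y [-5.8  3.6] z -33.9
```

Contact came at the cup floor, with the spring now in about 2.7 mm. Next I reduce the tilt and push further.

```bash
python3 - <<'E'
from h import *
print('A');ins(20,-7);print('B');ins(21,-14.5);print('C');ins(30,-14.5)
E
```

```text
A
tcp [ 579.6 -163.3   94.1] shift cm [0.47 0.01 0.58]
turn deg [ 0.03  4.03 -0.06]
B
tcp [ 579.6 -163.3   94.1] shift cm [1.26 0.01 0.67]
turn deg [ 0.03  5.03 -0.06]
C
tcp [ 579.6 -163.3   94.1] shift cm [1.79 0.01 1.84]
turn deg [ 0.04 14.03 -0.06]
```

Emit:
play_rows(plan=[[0.15, 0, 0.2, 0, 1.3, 0], [0.15, 0, 0.2, 0, 1.3, 0], [0.15, 0, 0.2, 0, 1.4, 0], [0, 0, 0, 0, 0, 0]])

```text
time: 11.6
eef_pos: [579.6, -158.3, 89.1]
orientation: [-2.049, -2.017, -0.36]
wrist_force: [-0.7, -6.6, -5.2]
finger_gap: 33.1
grasp_force: 30.0
```

Emit:
play_rows(plan=[[0.2, 0, 0.05, 0, 0.5, 0], [0.2, 0, 0.05, 0, 0.5, 0], [0, 0, 0, 0, 0, 0]])

```text
time: 11.98
eef_pos: [579.7, -154.6, 89.6]
orientation: [-2.039, -2.008, -0.376]
wrist_force: [-0.8, -6.9, -7.0]
finger_gap: 33.0
grasp_force: 30.0
```

Emit:
play_rows(plan=[[0.2, 0, 0, 0, 0, 0], [0.2, 0, 0, 0, 0, 0], [0, 0, 0, 0, 0, 0]])

```text
time: 12.35
eef_pos: [579.7, -151.7, 90.9]
orientation: [-2.041, -2.009, -0.375]
wrist_force: [0.4, -7.7, -7.6]
finger_gap: 33.0
grasp_force: 30.0
```

```bash
python3 - <<'E'
from h import *
from workcell import arm
s=arm.sense();M=R.from_rotvec(s['orientation']).as_matrix();print(M.T@s['wrist_force'],M.T@s['torque']);ins(21,-14.5);ins(30,-14.5)
f=shot('wrist','w8');held(f,222,292,80,215,(244,268,40,104),M,s['eef_pos'])
E
```

```text
[-9.84008012  0.48571479  4.35776053] [-0.11875683 -2.65496065 -0.02841897]
tcp [ 579.7 -151.7   90.9] shift cm [0.23 0.02 0.06]
turn deg [ 0.08  0.21 -0.13]
tcp [ 579.7 -151.7   90.9] shift cm [0.65 0.02 1.27]
turn deg [ 0.09  9.21 -0.12]
 x 30 ridge z -37.5 y mid -0.9 circle c [ -1.1 -20.5] r 16.4
 x 38 ridge z -37.4 y mid -1.0 circle c [ -1.1 -20.5] r 16.4
 x 46 ridge z -37.5 y mid -0.7 circle c [ -1.1 -20.6] r 16.3
 x 54 ridge z -37.4 y mid -0.7 circle c [ -1.1 -20.6] r 16.3
 x 62 ridge z -37.3 y mid -0.4 circle c [ -1.1 -20.5] r 16.3
 x 70 ridge z -37.1 y mid -0.6 circle c [ -0.7 -23.7] r 13.1
 sleeve xmax 82.2
 pin x [73.3 84. ] y [-5.8  3.8] z -34.0
```

The spring force of about 8.5 N means about 11 mm in, with no slip. Pushing to about 13.5 mm, then swinging the lower end down.

Emit:
play_rows(plan=[[0.25, 0, 0.05, 0, 0.2, 0], [0, 0, 0, 0, 0, 0]])

```text
time: 12.65
eef_pos: [579.7, -150.7, 90.9]
orientation: [-2.041, -2.007, -0.377]
wrist_force: [-0.0, -9.6, -8.5]
finger_gap: 33.2
grasp_force: 30.0
```

Emit:
play_rows(plan=[[0.12, 0, 0.35, 0, 2.5, 0], [0.12, 0, 0.35, 0, 2.5, 0], [0, 0, 0, 0, 0, 0]])

```text
time: 13.02
eef_pos: [579.6, -146.0, 84.6]
orientation: [-1.989, -1.953, -0.459]
wrist_force: [-0.1, -9.6, -8.0]
finger_gap: 33.1
grasp_force: 30.0
```

```bash
python3 - <<'E'
from h import *
from workcell import arm
s=arm.sense();M=R.from_rotvec(s['orientation']).as_matrix();print(M.T@s['wrist_force'],M.T@s['torque']);ins(30,-14.5)
f=shot('wrist','w9');held(f,222,292,80,215,(244,268,40,104),M,s['eef_pos'])
E
```

```text
[-12.1177208    0.10512842   2.95136408] [-0.09008678 -2.97534262 -0.03948247]
tcp [ 579.6 -146.    84.6] shift cm [0.3  0.04 0.51]
turn deg [ 0.13  4.02 -0.28]
 x 30 ridge z -37.8 y mid -0.9 circle c [ -1.1 -20.9] r 16.4
 x 38 ridge z -37.8 y mid -0.9 circle c [ -1.1 -20.9] r 16.4
 x 46 ridge z -38.0 y mid -0.6 circle c [ -1.2 -21. ] r 16.4
 x 54 ridge z -38.0 y mid -0.7 circle c [ -1.1 -21.2] r 16.2
 x 62 ridge z -38.0 y mid -0.3 circle c [ -1.1 -21.2] r 16.3
 x 70 ridge z -37.8 y mid -0.5 circle c [ -0.7 -25.6] r 12.2
 sleeve xmax 82.2
 pin x [73.8 84.4] y [-4.9  2.8] z -34.0
```

Emit:
play_rows(plan=[[0.08, 0, 0.25, 0.1, 2.0, -0.2], [0, 0, 0, 0, 0, 0]])

```text
time: 13.32
eef_pos: [579.9, -144.0, 82.8]
orientation: [-1.964, -1.937, -0.489]
wrist_force: [0.0, -9.0, -8.3]
finger_gap: 33.3
grasp_force: 30.0
```

Emit:
play_rows(plan=[[0.08, 0, 0.25, 0, 2.0, 0], [0, 0, 0, 0, 0, 0]])

```text
time: 13.58
eef_pos: [579.9, -142.0, 80.8]
orientation: [-1.943, -1.915, -0.52]
wrist_force: [0.3, -8.8, -7.9]
finger_gap: 32.9
grasp_force: 30.0
```

```bash
python3 - <<'E'
from h import *
from workcell import arm
s=arm.sense();M=R.from_rotvec(s['orientation']).as_matrix();print(M.T@s['wrist_force'],M.T@s['torque']);ins(30,-14.5)
f=shot('wrist','w10');held(f,222,292,80,215,(244,268,40,104),M,s['eef_pos'])
P=cloud(f)[5:212,5:200].reshape(-1,3);q=P-M0;L=np.c_[q[:,0],q@A,q@N];L=L[(L[:,2]>6)&(L[:,2]<25)&(abs(L[:,0]+94)<25)]
for a in range(0,61,20):
    z=L[abs(L[:,1]-a)<5]
    if len(z)>20:
        sol=np.linalg.lstsq(np.c_[2*z[:,0],2*z[:,2],np.ones(len(z))],z[:,0]**2+z[:,2]**2,rcond=None)[0];print(a,'circle',sol[:2].round(1),np.percentile(z[:,2],97).round(1))
g=shot('scene','s10');I=g['image'][165:265,180:305];cv2.imwrite('pics/c10.png',cv2.resize(I,(750,600),interpolation=cv2.INTER_CUBIC)[:,:,::-1])
E
```

```text
[-11.52606595   0.37859538   2.44600622] [-0.15085732 -3.1227144  -0.03259493]
tcp [ 579.9 -142.    80.8] shift cm [0.11 0.02 0.  ]
turn deg [ 0.04  0.06 -0.04]
 x 30 ridge z -37.7 y mid -0.9 circle c [ -1.1 -20.8] r 16.4
 x 38 ridge z -37.7 y mid -0.9 circle c [ -1.1 -20.9] r 16.3
 x 46 ridge z -37.7 y mid -0.6 circle c [ -1.1 -20.8] r 16.4
 x 54 ridge z -37.8 y mid -0.7 circle c [ -1.  -21.1] r 16.1
 x 62 ridge z -37.9 y mid -0.3 circle c [ -1.  -21.1] r 16.2
 x 70 ridge z -37.5 y mid -0.4 circle c [ -0.9 -19.9] r 16.2
 sleeve xmax 82.2
 pin x [73.5 89.3] y [-5.7  3.3] z -34.0
40 circle [-93.1  -0.2] 15.3
60 circle [-92.7  -0. ] 15.4
```

View pics/c10.png

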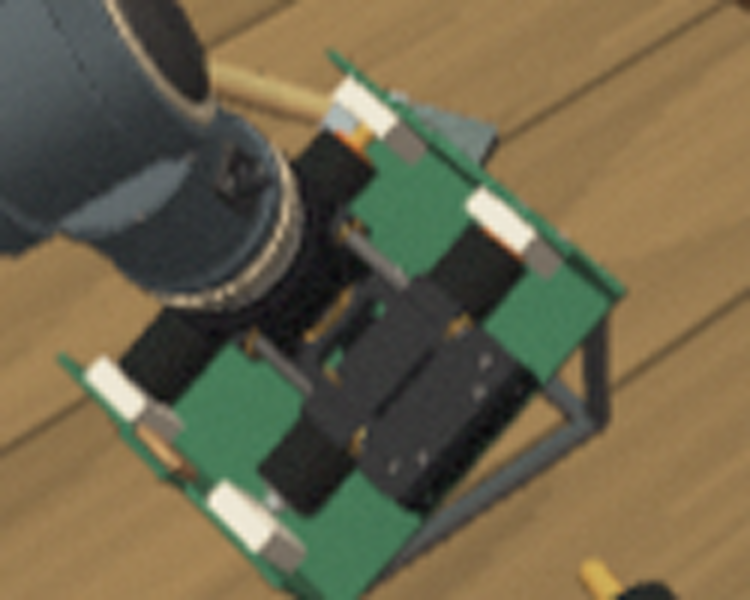

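The scene crop shows the roller lying between the blocks, with the steel pin at (272,497) just short of the lower cup. Sliding down along the axis.

Emit:
play_rows(plan=[[-0.2, 0, 0, 0, 0, 0], [-0.2, 0, 0, 0, 0, 0], [0, 0, 0, 0, 0, 0]])

```text
time: 14.05
eef_pos: [580.0, -144.3, 79.6]
orientation: [-1.941, -1.917, -0.52]
wrist_force: [-0.8, -7.1, -8.2]
finger_gap: 33.1
grasp_force: 30.0
```

Emit:
play_rows(plan=[[-0.2, 0, 0, 0, 0, 0], [0, 0, 0, 0, 0, 0]])

```text
time: 14.3
eef_pos: [580.0, -145.6, 78.7]
orientation: [-1.94, -1.917, -0.521]
wrist_force: [0.2, -6.2, -8.4]
finger_gap: 32.8
grasp_force: 30.0
```

Emit:
play_rows(plan=[[-0.2, 0, 0, 0, 0, 0], [0, 0, 0, 0, 0, 0]])

```text
time: 14.55
eef_pos: [580.1, -146.8, 77.9]
orientation: [-1.939, -1.917, -0.521]
wrist_force: [-0.5, -6.9, -7.5]
finger_gap: 32.6
grasp_force: 30.0
```

```bash
python3 - <<'E'
from h import *
from workcell import arm
s=arm.sense();M=R.from_rotvec(s['orientation']).as_matrix();print(M.T@s['wrist_force'],M.T@s['torque']);ins(30,-5.2)
f=shot('wrist','w11');held(f,222,292,80,215,(244,268,40,104),M,s['eef_pos'])
E
```

```text
[-9.74800374 -0.42701133  3.05910939] [-0.02786999 -2.51635659 -0.07790362]
tcp [ 580.1 -146.8   77.9] shift cm [-0.26 -0.01 -0.01]
turn deg [ 0.01 -0.03  0.08]
 x 30 ridge z -37.6 y mid -0.9 circle c [ -1.1 -20.7] r 16.5
 x 38 ridge z -37.6 y mid -0.9 circle c [ -1.1 -20.9] r 16.3
 x 46 ridge z -37.8 y mid -0.6 circle c [ -1.1 -20.9] r 16.3
 x 54 ridge z -37.7 y mid -0.7 circle c [ -1.1 -21. ] r 16.2
 x 62 ridge z -37.8 y mid -0.3 circle c [ -1.1 -21. ] r 16.2
 x 70 ridge z -37.6 y mid -0.6 circle c [ -0.8 -25.6] r 11.6
 sleeve xmax 82.3
 pin x [73.7 94.5] y [-5.8  3.9] z -33.8
```

Emit:
play_rows(plan=[[-0.2, 0, 0, 0, 0, 0], [0, 0, 0, 0, 0, 0]])

```text
time: 14.85
eef_pos: [580.1, -148.1, 77.1]
orientation: [-1.938, -1.917, -0.521]
wrist_force: [-0.7, -5.1, -6.8]
finger_gap: 33.2
grasp_force: 30.0
```

Emit:
play_rows(plan=[[-0.2, 0, 0, 0, 0, 0], [0, 0, 0, 0, 0, 0], [0, 0, 0, 0, 0, 0]])

```text
time: 15.22
eef_pos: [580.1, -149.1, 76.4]
orientation: [-1.937, -1.916, -0.522]
wrist_force: [0.4, -4.6, -6.4]
finger_gap: 32.9
grasp_force: 30.0
```

```bash
python3 - <<'E'
from h import *
from workcell import arm
s=arm.sense();M=R.from_rotvec(s['orientation']).as_matrix();print(M.T@s['wrist_force'],M.T@s['torque']);ins(30,-5.2)
E
```

```text
[-7.15754174  0.3978771   3.19831081] [-0.04525122 -2.21677134 -0.06902588]
tcp [ 580.1 -149.1   76.4] shift cm [ 0.01 -0.02 -0.02]
turn deg [-0.02 -0.13  0.13]
```

Emit:
play_rows(plan=[[-0.15, 0, 0, 0, 0, 0], [0, 0, 0, 0, 0, 0], [0, 0, 0, 0, 0, 0]])

```text
time: 15.6
eef_pos: [580.1, -149.7, 76.0]
orientation: [-1.936, -1.916, -0.523]
wrist_force: [0.9, -4.5, -6.4]
finger_gap: 33.0
grasp_force: 30.0
```

```bash
python3 - <<'E'
from h import *
from workcell import arm
s=arm.sense();M=R.from_rotvec(s['orientation']).as_matrix();print(M.T@s['wrist_force'],M.T@s['torque']);ins(30,-5.2)
g=shot('scene','s12');I=g['image'][165:265,180:305];cv2.imwrite('pics/c12.png',cv2.resize(I,(750,600),interpolation=cv2.INTER_CUBIC)[:,:,::-1])
E
```

```text
[-7.10058419  0.93801713  3.26954044] [-0.22512927 -2.18536967 -0.00618564]
tcp [ 580.1 -149.7   76. ] shift cm [ 0.09 -0.01 -0.03]
turn deg [-0.05 -0.19  0.14]
```

View pics/c12.png

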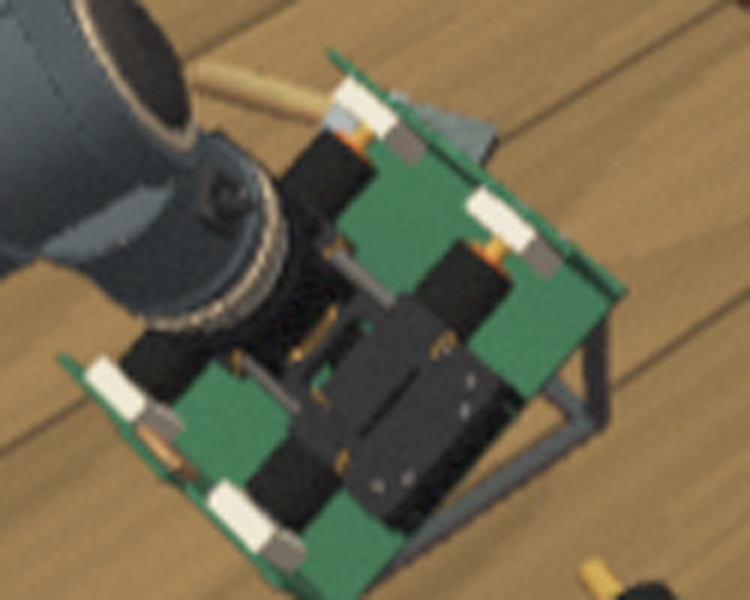

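The crop shows the roller seated like its neighbour, brass gap at (490,250), with the steel pin hidden in the lower cup. Releasing and backing off.

Emit:
play_rows(plan=[[0, 0, 0, 0, 0, 0], [0, 0, 0, 0, 0, 0], [0, 0, 0, 0, 0, 0], [0, 0, 0, 0, 0, 0], [0, 0, 0, 0, 0, 0]], jaw=0.65)

```text
time: 16.27
eef_pos: [579.9, -149.2, 76.2]
orientation: [-1.935, -1.916, -0.523]
wrist_force: [-0.8, 0.1, -0.3]
finger_gap: 56.2
grasp_force: 0.0
```

Emit:
play_rows(plan=[[0, 0, -2, 0, 0, 0], [0, 0, -3, 0, 0, 0], [0, 0, -5, 0, 0, 0], [0, 0, -5, 0, 0, 0], [0, 0, 0, 0, 0, 0], [0, 0, 0, 0, 0, 0]])

```text
time: 17.02
eef_pos: [578.6, -224.3, 205.1]
orientation: [-1.934, -1.915, -0.522]
wrist_force: [-0.2, 0.4, 1.3]
finger_gap: 56.8
grasp_force: 0.0
```

```bash
python3 - <<'E'
from h import *
from workcell import arm
s=arm.sense();print(s['wrist_force'],s['finger_gap'])
f=shot('wrist','w13');P=cloud(f);q=P-M0;L=np.dstack([q[...,0],q@A,q@N])
for x0 in (0,-94):
    K=L[:215][(abs(L[:215,:,0]-x0)<25)&(L[:215,:,2]>6)&(L[:215,:,2]<25)&(abs(L[:215,:,1])<73)]
    for a in range(-40,61,25):
        z=K[abs(K[:,1]-a)<5]
        if len(z)>20:
            sol=np.linalg.lstsq(np.c_[2*z[:,0],2*z[:,2],np.ones(len(z))],z[:,0]**2+z[:,2]**2,rcond=None)[0];print(x0,a,'circle',sol[:2].round(1),np.percentile(z[:,2],97).round(1))
    print(np.percentile(K[:,1],[.5,99.5]))
g=shot('scene','s13')
cv2.imwrite('pics/c13.png',cv2.hconcat([cv2.resize(x,(400,340),interpolation=cv2.INTER_CUBIC) for x in (f['image'],g['image'][165:265,180:305])])[:,:,::-1])
E
```

```text
[-0.19798252  0.41251376  1.25524367] 56.83223116894544
0 -15 circle [ 0.8 -1.8] 15.0
0 10 circle [ 1.  -1.4] 15.1
0 35 circle [ 1.2 -1. ] 15.3
0 60 circle [ 1.5 -0.8] 15.3
[-25.56017227  71.76358938]
-94 -15 circle [-94.2  -1.2] 15.3
-94 10 circle [-93.9  -1.1] 15.5
-94 35 circle [-93.4  -1. ] 15.4
-94 60 circle [-93.1  -0.6] 15.4
[-24.50774827  72.62491619]
```

View pics/c13.png

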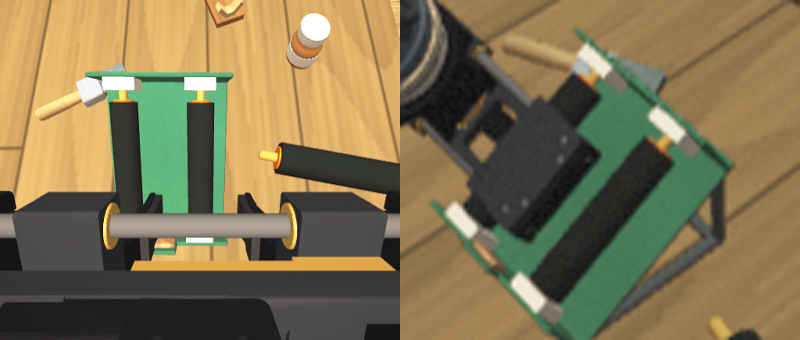

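Both views show the new roller lying parallel to its neighbour, with sleeve ends within 1 mm of each other, matching heights and spacing about 94–95 mm. The gripper is clear.

```bash
python3 -c "
from workcell import arm
print(arm.job_done())"
```

```text
the job is handed in; nothing more can be done
None
```

I put the roller back in the cradle, let go of it with the gripper clear, and handed the job in at about 17 s of the 53 s allowed; no verdict came back, but the final camera check shows it seated level with its neighbour.

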